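# Fold away the ratchet work rest

### The job

The brazing is finished and the ratchet work rest on the bench must be folded away: with the tips or the outside of the fingers, press its thumb pawl down to its stop so that the ratchet is free, then gently push the raised arm down past its teeth until it lies level on its stop. Nothing needs to be grasped: do not lift anything, do not force the ratchet, leave the pawl free, and leave the other things on the bench where they are.

Things in the scene. Friction and masses are not known exactly. Their poses are not given: they have to be found in the camera images.
- rest_base: The ratchet work rest, screwed to the bench: a dark steel base plate 335 x 100 x 8 mm carrying a grey arm on a level hinge, a toothed steel wheel on the arm's hinge and a thumb pawl behind it. Origin on the bench directly under the hinge; its x axis points level along the rest from the hinge towards the arm's pad, its z axis up. The plate reaches from x = -120 to +215 mm and 50 mm to either side.
- hinge (a point): The middle of the arm's hinge axle, 62 mm above the bench; same axes as rest_base. The arm turns about its y axis. The highest part of the hinge housing is 78 mm above the bench, the toothed wheel (86 mm diameter with teeth) reaches 105 mm.
- rest_arm (a joint): Angle of the arm in rad: 0.85 is level on its stop (folded away), smaller values are raised; its elevation above level is 0.85 minus this value. It starts raised, at about 0.06 to 0.45. The arm's hinge is stiff: it stays wherever it is left and takes 3 to 6 N at the pad to push down. With the pawl engaged the teeth lock it to within about 0.13 rad of play.
- pad (a point): Centre of the upper face of the flat pad at the end of the arm: black rubber on steel, 66 mm along the arm and 56 mm across. It turns with the arm: x points along the arm away from the hinge, z out of the pad's face (up when the arm is level). It lies 185 mm from the hinge axis along the arm and 15 mm above it along z, so 77 mm above the bench when the arm is level.
- pawl (a joint): Angle of the pawl in rad: 0 engaged in the teeth (start), 0.40 pressed down on its stop. The teeth are clear of it from 0.2 on; it counts as free above 0.30. Its pivot is stiff, without a return spring: it stays wherever it is left and takes about 4 to 5 N at the paddle to move.
- paddle (a point): Top of the thumb pawl's dark ribbed steel paddle (62 mm along the rest, 40 mm across), 8 mm outward of its middle: the place to press. At the start at x = -97 mm of rest_base, 58 mm above the bench, facing up. The pawl's pivot is parallel to the hinge, 42 mm behind it, 22 mm above the bench. Pressed to the stop, this point sinks about 24 mm and swings about 10 mm away from the hinge.
- elbow_mid (a point): A bystander: copper pipe elbow, two legs of 50 mm, 30 mm thick, lying beside the rest. The point is at its corner, half-way up.
- coupling_mid (a point): A bystander: short copper pipe coupling standing on end, 38 mm diameter, 45 mm tall. The point is its centre.
- tin_mid (a point): A bystander: low round tin, 64 mm diameter, 50 mm tall. The point is its centre.
- stub_mid (a point): A bystander: offcut of copper tube standing on end, 28 mm diameter, 100 mm tall. The point is its centre.
- mug_mid (a point): A bystander: white mug, 80 mm diameter, 95 mm tall. The point is its centre.
- wrench_grip (a point): A bystander: wrench 180 mm long lying on the bench. The point is on its handle.

How it is judged:
By the outcome, as a careful person would: the job done as asked, in the order asked, and still so for the second after the job is handed in, with the robot touching nothing.
It also fails if it takes over 48 s, if anything falls off the work surface, if the arm or the gripper's body presses on something with over 40 N, if the wrist force passes 120 N, or if a joint passes its speed limit or range.

### The arm

A 6-joint arm with a two-finger parallel gripper is mounted at the origin on the work surface. World frame = base frame: x ahead of the robot, y to its left, z up, the work surface at z = 0. Lengths are in mm, angles in degrees, forces in N, time in s.
With the tool pointing down it reaches from about 350 to 850 mm from the base axis. Payload 8.1 kg.
Tool frame: the origin (TCP) lies midway between the tips of the shut fingers; the grasp point (between the pads) lies 19 mm behind it; z points along the fingers, y is the line along which they close (so a half turn about z gives the same grasp; the last joint's range is limited). The gripper opens to 85 mm and grips with 20 to 120 N. Pads are 22 mm wide; open, the fingers measure 114 mm over their backs; the gripper's body (76 mm by 85 mm) begins 54 mm behind the grasp point. The pads swing forward as they close: fully open they stand 13 mm farther back than shut.
Start: joints at [-78.117, 7.471, 85.268, -0, 87.261, -4.893], TCP at [173.201, -574.462, 231.292] pointing down, gripper open.
Joint ranges: [-169.43, 169.43], [-51.17, 129.36], [1.28, 143.12], [-76.62, 256.62], [0, 156.53], [-152.29, 152.29]. Speed limits (degrees/s): [136.94, 136.94, 159.86, 180, 180, 180].

### API

Orientations are given as [roll, pitch, yaw] about the fixed x, y, z axes, in that order (R = Rz(yaw) Ry(pitch) Rx(roll)).
In Python, from bench import r gives the robot as it stands. The module is installed in compiled form; this text tells all that it offers.
- The arm moves only by the tool jog_arm, never from a script. Its argument "rows" is a list of rows, each a list of 2 entries, a list of its own where there are three numbers: the shift along the tool's x, y, z in mm, then the turn, a rotation vector about the tool's x, y, z in rad. A call has 1 to 10 rows; each row is the pose to reach, as a shift and turn from the pose commanded when the call began, along the tool's axes at that moment; what a row does not reach only later rows make up. A row lasts 1/10 s, in which the tool goes at most 50 mm and 8.59 degrees, less where a joint would pass 70% of its speed; a pose out of reach is approached as far as the arm can. A call with a gripper value outside its range is refused whole. "grip" is the finger opening in mm, from 0 to 85.4, set as the call begins (left out, the last holds). The fingers move at their own pace and stop on an object; "force" is the grip in N (left out, the last holds). Time passes only in rows, so rows that repeat a pose let the fingers close. It gives the time, the measured TCP pose, the force, the opening and the grip force at its end, in the units of the state.
- r.sense(): the state, without advancing time (a new reading comes with each control period).
- r.snapshot(name): name is "scene" or "top" or "wrist"; returns (picture, depth): 480x640x3 uint8, blue, green, red; 480x640 float32, mm along the optical axis (not along the pixel's ray), 0 where there is no reading.
- r.camera_params(name): a dict with "fx", "fy", "cx", "cy" (pixels), "dist_coeffs" ([k1, k2, p1, p2, k3] as OpenCV has them; the pictures are not rectified), "pose" (4x4, takes a point from camera to world coordinates); the wrist camera has in their place "tool_from_camera" (4x4, takes a point from camera to tool coordinates, whose origin is the TCP and whose axes are the flange's). Camera axes: x right, y down, z forward; pixel columns grow to the right and rows downward; lengths in mm; the calibration is good to about 2 mm. A picture is of the moment at which its call begins: read the wrist's pose just before it. camera_params takes no time and is no camera call.
- r.hand_in(): hands the job in; it is judged then, once.
The state is a dict: "time": time; "joint_pos": joint angles; "qd": joint speeds; "joint_efforts": joint torques, N m; "tool_pos": TCP position; "tcp_rot": TCP orientation; "ft_force": force on the tool from outside, world axes, zero at the start; "wrist_torque": the same for the moment, N m; "finger_gap": finger opening in mm; "grip_force": force on a finger pad.
Only numpy, scipy, OpenCV 4.12 (cv2) and the standard library are available. Lean on these libraries where they do the work, as an engineer would, in place of code of your own. Each camera call takes 0.05 s, during which the arm holds its last target. There are 200 camera calls.

## Working session

There is one attempt and no reset: what is moved stays moved. The work goes in short steps, Python scripts to look and compute and a tool call to move; the robot and the scene stay as the last step left them, time stands still between calls to the robot, and variables do not carry over. Pictures are saved under pics/ and viewed, at most 10 in all, crops included, and the job is handed in when it is done.

Besides the shell and the picture viewer there is one more tool, called after "Request:" as name([rows], argument=value, ...), one row to a line, values as JSON. jog_arm: Moves the arm, as the interface text tells. Its arguments: {"type":"object","properties":{"rows":{"type":"array"},"grip":{"type":"number"},"force":{"type":"number"}},"required":["rows"]}

```bash
mkdir -p pics
cat > h.py <<'E'
import numpy as np, cv2, pickle
from bench import r
def grab(n,fn):
    s=r.sense(); im,d=r.snapshot(n); cp=r.camera_params(n); cv2.imwrite(f'pics/{fn}.png',im); pickle.dump((s,im,d,cp),open(f'pics/{fn}.pkl','wb')); return s,im,d,cp
def load(fn): return pickle.load(open(f'pics/{fn}.pkl','rb'))
def pts(d,cp,uv,T):
    uv=np.asarray(uv,float).reshape(-1,1,2)
    K=np.array([[cp['fx'],0,cp['cx']],[0,cp['fy'],cp['cy']],[0,0,1]])
    n=cv2.undistortPoints(uv,K,np.array(cp['dist_coeffs'])).reshape(-1,2)
    z=np.array([d[int(v),int(u)] for u,v in uv.reshape(-1,2)])
    P=np.c_[n*z[:,None],z]
    return P@T[:3,:3].T+T[:3,3]
E
python3 - <<'E'
from h import *
print({k:np.round(v,2) for k,v in r.sense().items()})
for n in('scene','top'):
    s,im,d,cp=grab(n,n+'0'); print(n,np.round(cp['pose'],3).tolist(),cp['fx'],(d>0).mean())
E
```

```text
{'time': np.float64(0.0), 'joint_pos': array([-78.12,   7.51,  85.33,  -0.  ,  87.26,  -4.89]), 'qd': array([-0.05, -0.02,  0.  , -0.03, -0.13,  0.01]), 'joint_efforts': array([ 0.000e+00, -5.694e+01, -5.005e+01, -0.000e+00,  1.000e-02,
       -0.000e+00]), 'tool_pos': array([ 173.09, -573.92,  230.26]), 'tcp_rot': array([-1.799e+02, -1.000e-02,  1.678e+01]), 'ft_force': array([ 0.4 , -0.33,  0.41]), 'wrist_torque': array([0.01, 0.  , 0.  ]), 'grip_force': np.float64(0.0), 'finger_gap': np.float64(85.4)}
scene [[0.549, 0.541, -0.638, 1314.766], [0.836, -0.372, 0.403, -458.427], [-0.019, -0.754, -0.656, 881.006], [0.0, 0.0, 0.0, 1.0]] 540.5355655548691 0.9953483072916667
top [[0.008, -0.994, 0.105, 478.58], [-1.0, -0.008, -0.004, 23.689], [0.005, -0.105, -0.994, 1217.115], [0.0, 0.0, 0.0, 1.0]] 501.5563074705069 0.996103515625
```

View pics/top0.png

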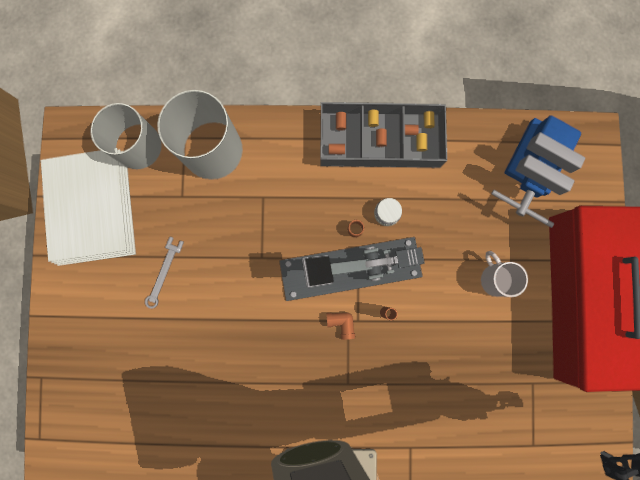

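View pics/scene0.png

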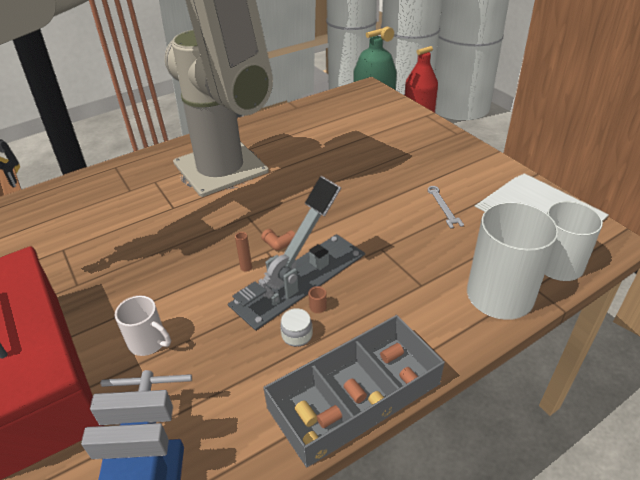

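The top view shows the rest with plate corners near (280,262), (415,238), (424,274) and (288,300). The raised pad is at (318,271), the wheel at about (378,260) and the paddle at about (412,257). The tube stub is at (390,313), the elbow at (345,322), the coupling at (356,228) and the tin at (389,211). The scene view shows the arm clearly raised, with its pad at (322,195).

Run:
```python
from h import *
s,im,d,cp=load('top0'); T=cp['pose']
vv,uu=np.mgrid[200:345,260:450]; uv=np.c_[uu.ravel(),vv.ravel()]
P=pts(d,cp,uv,T); c=im[200:345,260:450].reshape(-1,3).astype(int)
print('bench z',np.median(P[:,2]))
sat=c.max(1)-c.min(1)
m=(P[:,2]>3)&(P[:,2]<14)&(sat<28)&(c.max(1)<120)
print(m.sum())
mk=np.zeros((145,190),np.uint8); mk.ravel()[m]=255
n,l,st,_=cv2.connectedComponentsWithStats(mk); k=1+st[1:,4].argmax(); m=(l.ravel()==k)
rc=cv2.minAreaRect(P[m][:,:2].astype(np.float32)); print('rect',rc); print(np.round(cv2.boxPoints(rc),1))
cx=np.array(rc[0]); bp=cv2.boxPoints(rc)
e=[bp[1]-bp[0],bp[2]-bp[1]]; L=max(e,key=np.linalg.norm); ux=L/np.linalg.norm(L)
if ux[1]<0: ux=-ux
uy=np.array([-ux[1],ux[0]]); h=cx-47.5*ux
print('hinge',h,'yaw',np.degrees(np.arctan2(ux[1],ux[0])))
q=np.c_[(P[:,:2]-h)@ux,(P[:,:2]-h)@uy,P[:,2]]
# above-plate features along x
ok=(q[:,2]>20)&(abs(q[:,1])<60)&(abs(q[:,0])<230)
for a in range(-130,230,10):
    t=ok&(q[:,0]>=a)&(q[:,0]<a+10)
    if t.sum(): print(a,t.sum(),np.round([q[t,1].min(),q[t,1].max(),np.median(q[t,2]),q[t,2].max()],0))
pad=(q[:,2]>70)&(q[:,0]>80)&(abs(q[:,1])<45)&(c.max(1)<60)
print('pad',pad.sum(),P[pad].mean(0),q[pad].mean(0)); 
u,S,V=np.linalg.svd(q[pad]-q[pad].mean(0)); print(V)
for nm,f in (('stub',(380,305,400,320)),('elbow',(325,310,357,342)),('coup',(345,218,366,238)),('tin',(374,196,404,226))):
    b=(uv[:,0]>=f[0])&(uv[:,0]<f[2])&(uv[:,1]>=f[1])&(uv[:,1]<f[3])&(P[:,2]>15); print(nm,np.round(P[b].mean(0)),P[b,2].max(),np.round(q[b].min(0)),np.round(q[b].max(0)))
cv2.imwrite('pics/crop.png',cv2.resize(im[190:350,260:450],None,fx=4,fy=3.7,interpolation=cv2.INTER_CUBIC))
```

```text
bench z 0.8972214305682655
3189
rect ((537.4078979492188, -45.77281188964844), (99.08573913574219, 334.0368347167969), 10.264412879943848)
[[ 458.9  109.7]
 [ 518.4 -218.9]
 [ 615.9 -201.3]
 [ 556.4  127.4]]
hinge [545.87196827 -92.51261902] yaw 100.264404
-130 10 [-19.  17.  56.  59.]
-120 72 [-20.  19.  58.  64.]
-110 72 [-19.  20.  57.  64.]
-100 71 [-20.  20.  58.  63.]
-90 77 [-20.  19.  58.  64.]
-80 71 [-20.  19.  57.  63.]
-70 75 [-20.  19.  57.  62.]
-60 42 [-25.  25.  66.  70.]
-50 83 [-28.  28.  31.  80.]
-40 61 [-28.  27.  33.  83.]
-30 30 [-7.  7. 88. 94.]
-20 84 [-36.  38.  76.  98.]
-10 141 [-38.  38.  77. 101.]
0 152 [-39.  38.  77. 102.]
10 109 [-36.  34.  77.  98.]
20 44 [-11.  12.  98. 104.]
30 46 [-12.  11. 107. 113.]
40 49 [-12.  12. 118. 126.]
50 47 [-12.  12. 127. 133.]
60 49 [-11.  12. 136. 144.]
70 52 [-12.  12. 146. 153.]
80 51 [-11.  12. 156. 163.]
90 64 [-27.  26. 166. 182.]
100 140 [-30.  30. 185. 192.]
110 139 [-29.  30. 194. 203.]
120 252 [ -30.   46.  208. 1217.]
130 149 [-30.  30. 214. 223.]
140 155 [-30.  30. 221. 226.]
150 60 [-28.  30. 220. 227.]
pad 618 [523.2187626   28.80474232 202.72748245] [123.41238407   0.67300638 202.72748245]
[[-0.71631544 -0.00511138 -0.69775789]
 [-0.00498958  0.99998513 -0.00220305]
 [ 0.69775877  0.00190344 -0.71633029]]
stub [ 434. -127.   93.] 1217.114779198699 [-31.  46.  17.] [ 126.  131. 1217.]
elbow [406. -25.  32.] 1217.114779198699 [65. 46. 16.] [ 127.  164. 1217.]
coup [631. -55.  48.] 1217.114779198699 [   2. -110.   15.] [ 126.   46. 1217.]
tin [ 669. -131.   50.] 1217.114779198699 [ -94. -146.   15.] [ 126.   46. 1217.]
```

View pics/crop.png

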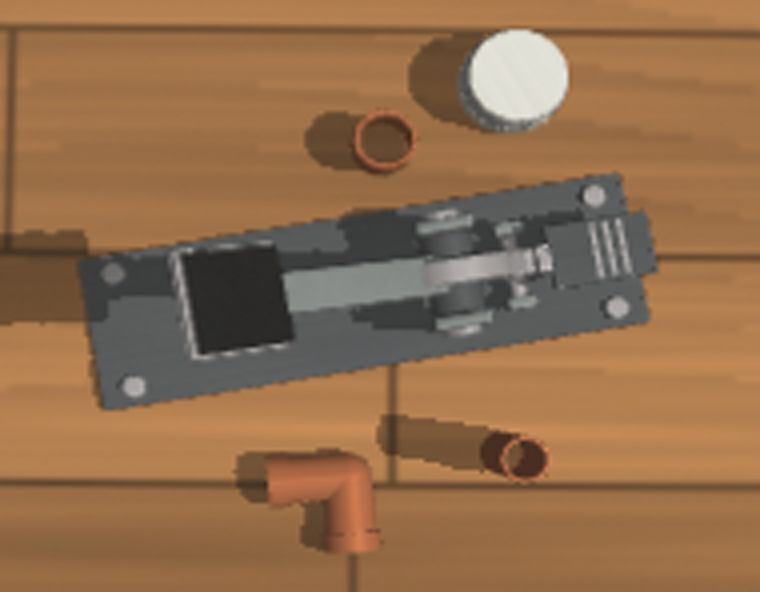

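Both views agree with the text: the hinge is at (546, -92.5) with yaw 100.3°, the paddle is at z 58, and the pad is at x=123, z=203, so the arm is elevated 0.77 rad. I'll shut the fingers, turn the tool into line with the rest and go over the paddle.

Request:
jog_arm([
  [[15, -8, 0], [0, 0, 0.03]],
  [[48, -25, 0], [0, 0, 0.06]],
  [[88, -45, 0], [0, 0, 0.09]],
  [[128, -66, 0], [0, 0, 0.114]],
  [[168, -87, 0], [0, 0, 0.114]],
  [[208, -107, 5], [0, 0, 0.114]],
  [[248, -128, 10], [0, 0, 0.114]],
  [[288, -148, 20], [0, 0, 0.114]],
  [[328, -169, 30], [0, 0, 0.114]],
  [[360, -186, 40], [0, 0, 0.114]],
], grip=0, force=30)

```text
time: 1.1
tool_pos: [465.5, -290.3, 190.6]
tcp_rot: [-180.0, -0.0, 10.3]
ft_force: [-0.1, -0.6, 0.4]
finger_gap: -0.0
grip_force: 0.0
```

Request:
jog_arm([
  [[35, -23, 10], [0, 0, 0]],
  [[70, -46, 20], [0, 0, 0]],
  [[100, -66, 35], [0, 0, 0]],
  [[116, -77, 50], [0, 0, 0]],
  [[116, -77, 60], [0, 0, 0]],
  [[116, -77, 60], [0, 0, 0]],
  [[116, -77, 60], [0, 0, 0]],
])

```text
time: 1.8
tool_pos: [563.8, -196.8, 131.1]
tcp_rot: [-180.0, 0.1, 10.2]
ft_force: [0.5, -0.4, 0.4]
finger_gap: -0.1
grip_force: 0.0
```

Run:
```python
from h import *
from scipy.spatial.transform import Rotation as R
s,im,d,cp=grab('wrist','w0')
print(s['tool_pos'],s['tcp_rot'],s['ft_force'])
W=np.eye(4); W[:3,:3]=R.from_euler('xyz',s['tcp_rot'],degrees=True).as_matrix(); W[:3,3]=s['tool_pos']
T=W@cp['tool_from_camera']
vv,uu=np.mgrid[0:480:2,0:640:2]; uv=np.c_[uu.ravel(),vv.ravel()]
P=pts(d,cp,uv,T); a=np.radians(100.26); ux=np.array([np.cos(a),np.sin(a)]); uy=np.array([-ux[1],ux[0]])
q=np.c_[(P[:,:2]-[545.9,-92.5])@ux,(P[:,:2]-[545.9,-92.5])@uy,P[:,2]]
m=(q[:,0]>-140)&(q[:,0]<-75)&(abs(q[:,1])<30)&(q[:,2]>45)&(q[:,2]<75)&(d[uv[:,1],uv[:,0]]>0)
print(m.sum(),q[m].min(0),q[m].max(0),np.median(q[m],0)); t=(s['tool_pos'][:2]-[545.9,-92.5]); print('tcp',t@ux,t@uy)
```

```text
[ 563.84107594 -196.75116419  131.14574138] [-1.79986966e+02  5.69390781e-02  1.02035890e+01] [ 0.51172788 -0.44979672  0.41545729]
980 [-119.7076485   -19.38223062   52.49743044] [-75.0075957   19.64487648  60.74959338] [-97.02176858  -1.04501785  57.94304473]
tcp -105.77972899531352 0.9145349507976599
```

View pics/w0.png

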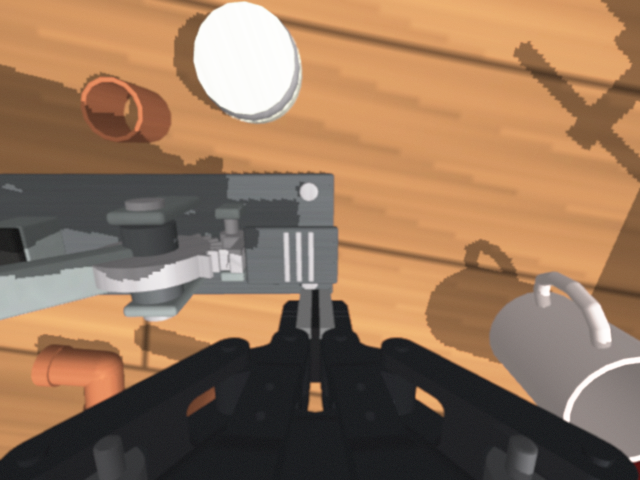

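The wrist picture shows the paddle at (250-335, 228-288), with its ribs near x 285-315 and the shut tips beside it at (315,300). Nothing else is in the way, and the depth puts the paddle top at z 58. I'll go down to it.

Request:
jog_arm([
  [[0, 0, 15], [0, 0, 0]],
  [[0, 0, 40], [0, 0, 0]],
  [[0, 0, 57], [0, 0, 0]],
  [[0, 0, 62], [0, 0, 0]],
  [[0, 0, 65], [0, 0, 0]],
  [[0, 0, 68], [0, 0, 0]],
  [[0, 0, 71], [0, 0, 0]],
  [[0, 0, 73], [0, 0, 0]],
  [[0, 0, 75], [0, 0, 0]],
  [[0, 0, 75], [0, 0, 0]],
])

```text
time: 2.85
tool_pos: [565.2, -196.6, 56.9]
tcp_rot: [179.9, -0.1, 10.2]
ft_force: [0.5, -1.3, 1.8]
finger_gap: -0.2
grip_force: 1.0
```

Request:
jog_arm([
  [[0, 1, 2], [0, 0, 0]],
  [[0, 1, 4], [0, 0, 0]],
  [[0, 2, 6], [0, 0, 0]],
  [[0, 2, 7], [0, 0, 0]],
  [[0, 2, 8], [0, 0, 0]],
  [[0, 2, 8], [0, 0, 0]],
])

```text
time: 3.45
tool_pos: [565.8, -199.0, 49.0]
tcp_rot: [179.9, -0.1, 10.2]
ft_force: [0.2, -4.5, 5.0]
finger_gap: 0.2
grip_force: 2.6
```

Request:
jog_arm([
  [[0, 1, 2], [0, 0, 0]],
  [[0, 1, 4], [0, 0, 0]],
  [[0, 2, 6], [0, 0, 0]],
  [[0, 2, 7], [0, 0, 0]],
  [[0, 2, 7], [0, 0, 0]],
])

```text
time: 3.95
tool_pos: [566.0, -200.6, 41.6]
tcp_rot: [179.9, -0.1, 10.2]
ft_force: [1.4, -3.6, 4.7]
finger_gap: 0.1
grip_force: 2.6
```

Request:
jog_arm([
  [[0, 0, 1], [0, 0, 0]],
  [[0, 0, 2], [0, 0, 0]],
  [[0, 0, 2], [0, 0, 0]],
])

```text
time: 4.25
tool_pos: [565.9, -200.7, 39.6]
tcp_rot: [179.9, -0.1, 10.2]
ft_force: [1.0, -5.4, 4.3]
finger_gap: -0.0
grip_force: 2.8
```

Request:
jog_arm([
  [[0, 0, 1], [0, 0, 0]],
  [[0, 0, 2], [0, 0, 0]],
  [[0, 0, 2], [0, 0, 0]],
])

```text
time: 4.55
tool_pos: [565.9, -200.8, 37.6]
tcp_rot: [179.9, -0.1, 10.2]
ft_force: [0.7, -4.3, 3.6]
finger_gap: -0.1
grip_force: 2.9
```

Request:
jog_arm([
  [[0, 0, 1], [0, 0, 0]],
  [[0, 0, 2], [0, 0, 0]],
  [[0, 0, 2], [0, 0, 0]],
])

```text
time: 4.85
tool_pos: [565.9, -200.9, 35.6]
tcp_rot: [179.9, -0.1, 10.2]
ft_force: [1.5, -5.8, 5.1]
finger_gap: 0.1
grip_force: 2.9
```

Request:
jog_arm([
  [[0, 0, 1], [0, 0, 0]],
  [[0, 0, 2], [0, 0, 0]],
  [[0, 0, 2], [0, 0, 0]],
])

```text
time: 5.15
tool_pos: [566.1, -201.0, 34.5]
tcp_rot: [179.9, -0.1, 10.2]
ft_force: [-1.8, -5.3, 10.1]
finger_gap: 0.1
grip_force: 5.5
```

Request:
jog_arm([
  [[0, 0, 1], [0, 0, 0]],
  [[0, 0, 1], [0, 0, 0]],
])

```text
time: 5.35
tool_pos: [566.2, -201.1, 34.2]
tcp_rot: [179.9, -0.1, 10.2]
ft_force: [-3.1, -4.1, 15.7]
finger_gap: -0.1
grip_force: 7.7
```

The force jumped from 5 to 16 N at z 34, so the pawl is on its stop. I'll retract upward and check it from the cameras.

Request:
jog_arm([
  [[0, 0, -5], [0, 0, 0]],
  [[0, 0, -20], [0, 0, 0]],
  [[0, 0, -50], [0, 0, 0]],
  [[0, 0, -90], [0, 0, 0]],
  [[0, 0, -130], [0, 0, 0]],
  [[0, 0, -170], [0, 0, 0]],
  [[0, 0, -205], [0, 0, 0]],
  [[0, 0, -225], [0, 0, 0]],
  [[0, 0, -230], [0, 0, 0]],
  [[0, 0, -230], [0, 0, 0]],
])

```text
time: 6.35
tool_pos: [565.5, -199.7, 262.7]
tcp_rot: [-180.0, -0.0, 10.3]
ft_force: [0.5, -0.2, -0.6]
finger_gap: -0.3
grip_force: 0.0
```

```bash
cat >> h.py <<'E'
from scipy.spatial.transform import Rotation as R
def rest(fn):
    s,im,d,cp=load(fn)
    if 'pose' in cp: T=cp['pose']
    else:
        W=np.eye(4); W[:3,:3]=R.from_euler('xyz',s['tcp_rot'],degrees=True).as_matrix(); W[:3,3]=s['tool_pos']; T=W@cp['tool_from_camera']
    vv,uu=np.mgrid[0:480,0:640]; uv=np.c_[uu.ravel(),vv.ravel()]
    P=pts(d,cp,uv,T); a=np.radians(100.26); ux=np.array([np.cos(a),np.sin(a)]); uy=np.array([-ux[1],ux[0]])
    q=np.c_[(P[:,:2]-[545.9,-92.5])@ux,(P[:,:2]-[545.9,-92.5])@uy,P[:,2]]
    t=s['tool_pos'][:2]-[545.9,-92.5]; print(fn,s['time'],'tcp rest',t@ux,t@uy,s['tool_pos'][2],s['ft_force'])
    return q[d.ravel()>0]
def prof(q,a,b,st=5,y=18,zmax=300,zmin=14):
    for x in range(a,b,st):
        m=(q[:,0]>=x)&(q[:,0]<x+st)&(abs(q[:,1])<y)&(q[:,2]<zmax)&(q[:,2]>zmin)
        if m.sum()>3: print(x+st/2,m.sum(),np.round(np.percentile(q[m,2],[10,50,90]),1))
E
python3 - <<'E'
from h import *
for n in('wrist','scene'):
    grab(n,n+'1'); q=rest(n+'1'); prof(q,-140,-60,8,zmax=80)
q=rest('scene1'); m=(q[:,0]>80)&(q[:,0]<160)&(abs(q[:,1])<26)&(q[:,2]>140)&(q[:,2]<240)
u,S,V=np.linalg.svd(q[m]-q[m].mean(0),full_matrices=False); print(m.sum(),q[m].mean(0),V)
E
```

```text
wrist1 6.35 tcp rest -108.9250284547665 -0.18479802246325755 262.7179862573052 [ 0.48256582 -0.18741076 -0.55116318]
-128.0 94 [24.3 25.6 26.8]
-120.0 223 [26.6 28.1 29.5]
-112.0 224 [30.2 32.  33.2]
-104.0 224 [33.3 35.3 36.5]
-96.0 262 [36.6 38.6 40. ]
-88.0 241 [40.1 41.5 43.1]
-80.0 257 [43.5 44.9 46.5]
-72.0 258 [46.2 48.2 59.3]
-64.0 139 [45.3 58.4 60.1]
scene1 6.4 tcp rest -108.66097584954196 0.37657744053536035 261.0942436587575 [ 0.08204494 -0.30215797 -0.1594238 ]
-128.0 27 [25.1 26.8 29.3]
-120.0 55 [26.3 29.  31. ]
-112.0 56 [29.5 31.8 35.4]
-104.0 59 [33.1 35.5 38.5]
-96.0 61 [36.  39.3 42.1]
-88.0 59 [39.9 42.8 44.7]
-80.0 57 [43.4 45.9 48.8]
-72.0 63 [46.8 50.4 59.2]
-64.0 34 [40.3 56.9 60.6]
scene1 6.4 tcp rest -108.66097584954196 0.37657744053536035 261.0942436587575 [ 0.08204494 -0.30215797 -0.1594238 ]
836 [116.35039155  -1.49064201 191.90504685] [[-0.63912648 -0.06187305 -0.76660881]
 [ 0.07139675 -0.9972277   0.02096241]
 [ 0.76578055  0.04133575 -0.64177216]]
```

The paddle slope is now 0.42 in both views, so the pawl is at 0.40 rad on its stop, and the arm is still at about 44°. Next I'll go over the pad.

Request:
jog_arm([
  [[0, -15, 0], [0, 0, 0]],
  [[0, -50, 0], [0, 0, 0]],
  [[0, -90, 0], [0, 0, 0]],
  [[0, -130, 0], [0, 0, 0]],
  [[0, -170, 0], [0, 0, 0]],
  [[0, -205, 0], [0, 0, 0]],
  [[0, -226, 5], [0, 0, 0]],
  [[0, -226, 20], [0, 0, 0]],
  [[0, -226, 35], [0, 0, 0]],
  [[0, -226, 40], [0, 0, 0]],
])

```text
time: 7.45
tool_pos: [523.4, 22.0, 218.6]
tcp_rot: [-180.0, 0.3, 10.2]
ft_force: [0.4, -0.6, 0.1]
finger_gap: 0.0
grip_force: 0.0
```

Request:
jog_arm([
  [[0, 0, 3], [0, 0, 0]],
  [[0, 0, 7], [0, 0, 0]],
  [[0, 0, 11], [0, 0, 0]],
  [[0, 0, 14], [0, 0, 0]],
  [[0, 0, 17], [0, 0, 0]],
  [[0, 0, 19], [0, 0, 0]],
  [[0, 0, 19], [0, 0, 0]],
])

```text
time: 8.15
tool_pos: [525.0, 22.4, 203.0]
tcp_rot: [-180.0, 0.0, 10.2]
ft_force: [0.8, -0.2, -0.1]
finger_gap: -0.3
grip_force: 0.0
```

Request:
jog_arm([
  [[0, -4, 5], [0, 0, 0]],
  [[0, -8, 9], [0, 0, 0]],
  [[0, -12, 13], [0, 0, 0]],
  [[0, -14, 15], [0, 0, 0]],
  [[0, -16, 17], [0, 0, 0]],
  [[0, -16, 17], [0, 0, 0]],
])

```text
time: 8.75
tool_pos: [522.3, 38.5, 186.0]
tcp_rot: [-180.0, -0.0, 10.3]
ft_force: [1.6, -0.3, 1.3]
finger_gap: 0.1
grip_force: 0.8
```

Request:
jog_arm([
  [[0, -3, 4], [0, 0, 0]],
  [[0, -7, 9], [0, 0, 0]],
  [[0, -10, 13], [0, 0, 0]],
  [[0, -14, 18], [0, 0, 0]],
  [[0, -17, 22], [0, 0, 0]],
  [[0, -20, 27], [0, 0, 0]],
  [[0, -23, 32], [0, 0, 0]],
  [[0, -25, 36], [0, 0, 0]],
])

```text
time: 9.55
tool_pos: [517.8, 63.0, 149.7]
tcp_rot: [-180.0, 0.0, 10.2]
ft_force: [1.7, -1.2, 4.8]
finger_gap: 0.1
grip_force: 1.9
```

Run:
```python
from h import *
grab('scene','scene2'); q=rest('scene2'); prof(q,30,200,10,y=11,zmax=250); prof(q,-130,-70,10,zmax=70)
```

```text
scene2 9.55 tcp rest 158.06418826825632 -0.034937369797999225 149.73797617122474 [ 1.71871513 -1.15384552  4.79877247]
35.0 48 [60.6 84.9 88.1]
45.0 40 [86.2 89.6 92.2]
55.0 40 [90.5 94.6 97.6]
65.0 43 [ 95.3  98.8 101.7]
75.0 43 [100.3 103.5 106. ]
85.0 37 [104.5 107.4 109.5]
95.0 161 [ 21.7  51.4 238.5]
105.0 104 [ 51.7 117.5 246. ]
115.0 94 [ 51.3 119.8 244.2]
125.0 67 [ 52.6 124.7 243.2]
135.0 75 [126.6 134.1 233.4]
145.0 157 [140.1 177.7 216.7]
155.0 54 [143.2 151.3 182.3]
165.0 15 [150.1 192.3 210.4]
175.0 24 [152.5 164.6 197.6]
185.0 30 [156.4 160.6 205.9]
195.0 45 [160.1 221.4 232. ]
-125.0 52 [24.9 27.5 30. ]
-115.0 73 [28.3 31.  34.9]
-105.0 74 [32.4 35.3 39. ]
-95.0 72 [36.5 39.4 42.6]
-85.0 66 [40.9 43.5 46.3]
-75.0 81 [44.9 48.2 58.6]
```

Request:
jog_arm([
  [[0, -3, 5], [0, 0, 0]],
  [[0, -6, 10], [0, 0, 0]],
  [[0, -8, 15], [0, 0, 0]],
  [[0, -10, 20], [0, 0, 0]],
  [[0, -12, 26], [0, 0, 0]],
  [[0, -14, 31], [0, 0, 0]],
  [[0, -16, 36], [0, 0, 0]],
  [[0, -17, 42], [0, 0, 0]],
  [[0, -19, 47], [0, 0, 0]],
  [[0, -20, 52], [0, 0, 0]],
])

```text
time: 10.6
tool_pos: [514.3, 82.6, 97.9]
tcp_rot: [-180.0, -0.0, 10.2]
ft_force: [0.4, -1.7, 3.1]
finger_gap: 0.1
grip_force: 1.8
```

Request:
jog_arm([
  [[0, -1, 4], [0, 0, 0]],
  [[0, -2, 8], [0, 0, 0]],
  [[0, -2, 12], [0, 0, 0]],
  [[0, -3, 15], [0, 0, 0]],
  [[0, -3, 17], [0, 0, 0]],
  [[0, -3, 17], [0, 0, 0]],
])

```text
time: 11.2
tool_pos: [513.6, 85.6, 80.9]
tcp_rot: [-180.0, 0.0, 10.2]
ft_force: [-0.3, 0.4, -0.2]
finger_gap: 0.1
grip_force: 0.0
```

Request:
jog_arm([
  [[0, 0, 1], [0, 0, 0]],
  [[0, 0, 2], [0, 0, 0]],
  [[0, 0, 3], [0, 0, 0]],
  [[0, 0, 3], [0, 0, 0]],
])

```text
time: 11.6
tool_pos: [513.7, 85.6, 78.2]
tcp_rot: [-180.0, 0.0, 10.2]
ft_force: [-0.6, 1.3, 1.0]
finger_gap: 0.2
grip_force: 0.7
```

Request:
jog_arm([
  [[0, 0, 1], [0, 0, 0]],
  [[0, 0, 2], [0, 0, 0]],
  [[0, 0, 2], [0, 0, 0]],
])

```text
time: 11.9
tool_pos: [513.8, 85.5, 76.9]
tcp_rot: [-180.0, -0.0, 10.2]
ft_force: [-3.9, 2.3, 8.4]
finger_gap: -0.1
grip_force: 4.4
```

Request:
jog_arm([
  [[0, 0, 1], [0, 0, 0]],
  [[0, 0, 2], [0, 0, 0]],
  [[0, 0, 2], [0, 0, 0]],
])

```text
time: 12.2
tool_pos: [514.0, 85.6, 76.6]
tcp_rot: [-180.0, -0.0, 10.3]
ft_force: [-12.9, 1.5, 23.5]
finger_gap: -0.2
grip_force: 12.1
```

On the stop: 23 N at z 76.6, against the 77 mm the text gives. I'll lift off and verify.

Request:
jog_arm([
  [[0, 0, -3], [0, 0, 0]],
  [[0, 0, -10], [0, 0, 0]],
  [[0, 0, -40], [0, 0, 0]],
  [[0, 0, -80], [0, 0, 0]],
  [[0, 0, -120], [0, 0, 0]],
  [[-30, 0, -150], [0, 0, 0]],
  [[-70, 0, -150], [0, 0, 0]],
  [[-110, 0, -150], [0, 0, 0]],
  [[-120, 0, -150], [0, 0, 0]],
  [[-120, 0, -150], [0, 0, 0]],
])

```text
time: 13.2
tool_pos: [394.9, 63.7, 224.5]
tcp_rot: [180.0, -0.1, 10.2]
ft_force: [0.7, -0.7, -0.1]
finger_gap: 0.2
grip_force: 0.0
```

Run:
```python
from h import *
for n in('top','scene'):
    grab(n,n+'3'); q=rest(n+'3'); prof(q,155,215,8,y=20,zmax=110,zmin=50); prof(q,-130,-70,10,zmax=70)
cv2.imwrite('pics/crop3.png',np.hstack([cv2.resize(load('top3')[1][180:360,250:540],(400,300)),cv2.resize(load('scene3')[1][160:370,100:380],(400,300))]))
```

```text
top3 13.2 tcp rest 180.60086245915156 120.8036985998809 224.47256525371984 [ 0.71129152 -0.71917216 -0.05066067]
159.0 63 [74.4 76.5 79. ]
167.0 60 [74.3 77.1 80.5]
175.0 63 [73.4 76.1 79.8]
183.0 61 [75.  77.1 79.1]
191.0 62 [74.1 77.4 79.9]
199.0 60 [74.2 77.1 80.6]
207.0 63 [74.4 77.5 79.6]
215.0 58 [71.5 75.5 78.9]
-125.0 47 [23.6 26.  29.2]
-115.0 57 [27.5 30.1 33.1]
-105.0 61 [31.5 33.9 37.3]
-95.0 57 [36.7 39.4 42.6]
-85.0 58 [40.4 43.6 45.9]
-75.0 58 [44.4 46.8 56.9]
scene3 13.25 tcp rest 180.58112950595586 119.84531459782423 224.59462755620544 [-0.07284758  0.08701106  0.04368373]
159.0 42 [74.9 76.8 79.3]
167.0 36 [75.1 77.7 79.5]
175.0 42 [75.7 77.4 79.2]
183.0 32 [76.4 77.9 79.7]
191.0 37 [74.9 77.  78.4]
199.0 43 [75.  77.7 80. ]
207.0 37 [75.1 77.2 79.1]
215.0 28 [75.6 76.9 78.6]
-125.0 54 [24.8 27.4 30.3]
-115.0 76 [27.8 31.2 35. ]
-105.0 68 [31.5 35.6 38.3]
-95.0 69 [36.8 40.  41.9]
-85.0 70 [40.8 43.5 46.4]
-75.0 79 [45.2 47.7 57.8]
```

View pics/crop3.png

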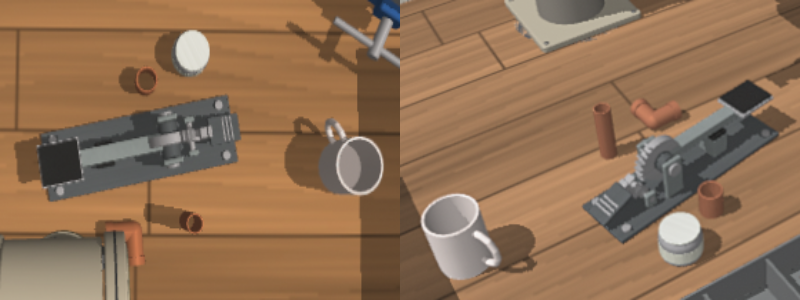

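The pictures show the arm level, with the pad at (60,160) in the left crop and (745,97) in the right. The pad face is flat at z 77, the pawl is still pressed, and the other things on the bench have not moved. The robot is clear of everything.

```bash
python3 -c "
from bench import r
print(r.hand_in())"
```

```text
the job is handed in; nothing more can be done
None
```

The work rest is folded away and handed in: the pawl is pressed to its stop and left free, the arm lies level on its stop (pad at 77 mm), and the other things on the bench are where they were.

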